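Flip the dumpling box's lid shut

ROBOT

A 6-joint arm with a two-finger parallel gripper is mounted at the origin on the work surface. World frame = base frame: x ahead of the robot, y to its left, z up, the work surface at z = 0. Lengths are in m, angles in rad, forces in N, time in s.
With the tool pointing down it reaches from about 0.325 to 0.9 m from the base axis. Payload 3.5 kg.
Tool frame: the origin (TCP) lies at the very end of the fingers, on their centre line; the grasp point (between the pads) lies 19 mm behind it; x points along the fingers, z is the direction in which the jaws open and shut, and the axes are right-handed (so a half turn about x gives the same grasp; the last joint's range is limited). The gripper opens to 85 mm and grips with 20 to 120 N. Pads are 22 mm wide; open, the fingers measure 114 mm over their backs; the gripper's body (76 mm by 85 mm) begins 54 mm behind the grasp point. The pads swing forward as they close: fully open they stand 13 mm farther back than shut.
Start: joints at [1.154, 0.276, -0.026, 1.268, 0, 1.467], TCP at [0.193, 0.594, 0.231] pointing down, gripper open.
Joint ranges: [-3.12, 3.12], [-0.85, 1.88], [-1.08, 1.24], [-1.95, 2.15], [-1.57, 1.53], [-3.14, 3.14]. Speed limits (rad/s): [2.57, 2.57, 3.14, 3.14, 3.14, 3.14].

INTERFACE

Orientations are given as a 3x3 rotation matrix whose columns are the frame's x, y, z axes.
In Python, from bench import env, eyes gives the robot as it stands.
- The arm moves only by the tool apply_moves, never from a script. Its argument "increments" is text: rows parted by semicolons, each of 5 numbers parted by spaces: the shift along the tool's x, y, z in mm, then the turn about the tool's x in degrees, then the opening, from 0 (shut) to 1 (fully open). A call has 1 to 10 rows; each row is the pose to reach, as a shift and turn from the pose measured when the call began, along the tool's axes at that moment; what a row does not reach only later rows make up. A row lasts 1/10 s, in which the tool goes at most 50 mm and 8.59 degrees, less where a joint would pass 70% of its speed; a pose out of reach is approached as far as the arm can. A call with a gripper value outside its range is refused whole. The fingers move at their own pace and stop on an object; "force" is the grip in N (left out, the last holds). Time passes only in rows, so rows that repeat a pose let the fingers close. It gives the time, the measured TCP pose, the force and the opening at its end, in the units of the state.
- env.sense(): the state, without advancing time (a new reading comes with each control period).
- eyes.grab_frame(name): name is "scene" or "top" or "wrist"; returns the picture (420x560x3 uint8, blue, green, red); there is no depth.
- eyes.camera_params(name): a dict with "fx", "fy", "cx", "cy" (pixels), "cam_to_world" (4x4, takes a point from camera to world coordinates). Camera axes: x right, y up, looking along -z (the intrinsics and any distortion apply to the point x, -y, -z); pixel columns grow to the right and rows downward; lengths in m; the calibration is good to about 2 mm. A picture is of the moment at which its call begins: read the wrist's pose just before it. camera_params takes no time and is no camera call; for the wrist camera it gives the pose at the moment of the call.
- env.finish_job(): hands the job in, once; it reports no verdict.
The state is a dict: "clock": time; "joints": joint angles; "dq": joint speeds; "effort": joint torques, N m; "tool_pos": TCP position; "tool_rot": TCP orientation; "ft_force": force on the tool from outside, world axes, zero at the start; "ft_torque": the same for the moment, N m; "finger_gap": finger opening in m.
Only numpy, scipy, OpenCV 4.12 (cv2) and the standard library are available. Lean on these libraries where they do the work, as an engineer would, in place of code of your own. Each camera call takes 0.05 s, during which the arm holds its last target.

TASK

Two clear takeaway boxes stand open: push the leaning lid of the one packed with dumplings up and over with your fingertips, and gently press it fully shut. Leave that box standing in its place, do not lift it, and leave the empty box open and everything else untouched.

Things in the scene. Friction and masses are not known exactly. Their poses are not given: they have to be found in the camera images.
- packed_box: clear clamshell food box with a white rim, 120 (x) x 160 (y) x 50 mm high, walls 3 mm, loose on the table, 0.3 to 0.55 kg, filled with ten cream-coloured folded dumplings that cannot come out (the one to shut). Origin: centre of its underside; z up; its +x axis points from the middle of the box to its hinged long side, i.e. the way the open lid leans; its opposite (-x) long side is the front, where the lid shuts
- packed_lid (a joint): hinge angle (rad) of the packed box's lid: 0 = shut, 1.57 = upright, more = leaning back; at most 2.6; starts at 1.85 to 2.3. Lid: clear shallow dome, white edges, 120 mm from hinge to front edge, 160 mm wide, outer face 18 mm above the hinge plane (68 mm above the table when shut); a blue tab (40 mm wide) stands out 12 mm at the front. Stiff hinge: stays where left, yields to 0.5 N at the edge
- packed_hinge (a point): middle of the hinge line of the packed box, 50 mm above the table; the hinge runs along the box's y axis, 60 mm from the box's middle along its +x
- packed_lid_edge (a point): middle of the front edge of the packed box's lid, on its outer face (120 mm from the hinge, 18 mm outwards); moves with the lid. The point's z axis points out of the lid's outer face
- empty_box: clear clamshell food box with a white rim, 120 (x) x 160 (y) x 50 mm high, walls 3 mm, loose on the table, 0.16 kg, the same kind of box with nothing in it; it is to be left open. Origin: centre of its underside; z up; its +x axis points from the middle of the box to its hinged long side, i.e. the way the open lid leans; its opposite (-x) long side is the front, where the lid shuts
- empty_lid (a joint): hinge angle (rad) of the empty box's lid: 0 = shut, 1.57 = upright, more = leaning back; at most 2.6; starts at 1.85 to 2.3. Lid: clear shallow dome, white edges, 120 mm from hinge to front edge, 160 mm wide, outer face 18 mm above the hinge plane (68 mm above the table when shut); a blue tab (40 mm wide) stands out 12 mm at the front. Stiff hinge: stays where left, yields to 0.5 N at the edge
- empty_lid_edge (a point): middle of the front edge of the empty box's lid, on its outer face; moves with the lid
- shaker: small amber glass jar with a steel cap, 40 mm across, 85 mm high, standing in the middle, a little beyond the two boxes; origin at its underside. Not to be disturbed
- filling_bowl: steel bowl of green filling, 156 mm across, 60 mm high; origin at its underside. Not to be disturbed
- rolling_pin: wooden rolling pin, 290 mm long (along its y), 36 mm thick, lying at the far side of the table; origin under its middle. Not to be disturbed
- spoon: spoon lying flat at the left, near the robot, along its x; origin under its middle. Not to be disturbed
- water_bowl: white ceramic bowl, 100 mm across, 50 mm high, at the right, near the robot; origin at its underside. Not to be disturbed
There are look-alikes about, which are no part of the job. What is shaped like the packed_box but red is not meant.

How it is judged:
By the outcome, as a careful person would: the job done as asked, in the order asked, and still so for the second after the job is handed in, with the robot touching nothing.
It also fails if it takes over 40 s, if anything falls off the work surface, if the arm or the gripper's body presses on something with over 40 N, if the wrist force passes 120 N, or if a joint passes its speed limit or range.

## Working session

There is one attempt and no reset: what is moved stays moved. The work goes in short steps, Python scripts to look and compute and a tool call to move; the robot and the scene stay as the last step left them, time stands still between calls to the robot, and variables do not carry over. Pictures are saved under pics/ and viewed, and the job is handed in when it is done.

Besides the shell and the picture viewer there is one more tool, called as a command line: name --argument value ..., lists and objects as JSON in quotes. apply_moves: Moves the arm, as the interface text tells. Its arguments: {"type":"object","properties":{"increments":{"type":"string"},"force":{"type":"number"}},"required":["increments"]}

```bash
mkdir -p pics; ls; python3 - <<'E'
from bench import env, eyes
import cv2
s=env.sense(); print(s)
for n in ("scene","top"):
    cv2.imwrite(f"pics/{n}0.png",eyes.grab_frame(n))
    p=eyes.camera_params(n); print(n,p)
E
```

```text
pics
{'clock': 0.0, 'joints': array([ 1.15357315e+00,  2.77159792e-01, -2.79196266e-02,  1.26799158e+00,
       -2.63708337e-05,  1.46740183e+00]), 'dq': array([-0.00036332,  0.00074422,  0.0007012 ,  0.00047748, -0.00055714,
        0.00032936]), 'effort': array([-1.32495745e-03, -4.45515454e+01,  2.95198417e+01,  1.61863491e-02,
       -2.20541706e-04, -2.24743808e-06]), 'tool_pos': array([0.19262902, 0.59373961, 0.23012481]), 'tool_rot': array([[-8.97639876e-04, -9.51158534e-01,  3.08701533e-01],
       [-2.09022749e-03,  3.08702768e-01,  9.51156261e-01],
       [-9.99997413e-01,  2.08539358e-04, -2.26524163e-03]]), 'ft_force': array([0.45937843, 0.46286081, 0.0397035 ]), 'ft_torque': array([0.00039027, 0.02230256, 0.02194865]), 'finger_gap': 0.08549470339651251}
scene {'fx': 474.579409187227, 'fy': 474.579409187227, 'cx': 281.9025640288184, 'cy': 198.2852531827623, 'cam_to_world': array([[-0.43984139, -0.50048289,  0.74569191,  1.64225111],
       [ 0.89775029, -0.26736996,  0.35008245,  0.55649684],
       [ 0.02416534,  0.82342588,  0.56690904,  0.90578392],
       [ 0.        ,  0.        ,  0.        ,  1.        ]])}
top {'fx': 518.9995199606032, 'fy': 518.9995199606032, 'cx': 278.6293692482404, 'cy': 204.94013934490326, 'cam_to_world': array([[-0.0060704 ,  0.99850966, -0.05423659,  0.44043952],
       [-0.99996705, -0.0063537 , -0.00505251,  0.05862577],
       [-0.00538958,  0.05420414,  0.99851533,  1.59042759],
       [ 0.        ,  0.        ,  0.        ,  1.        ]])}
```

View pics/scene0.png

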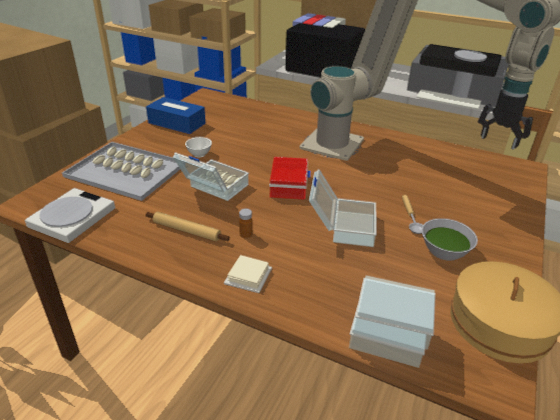

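View pics/top0.png

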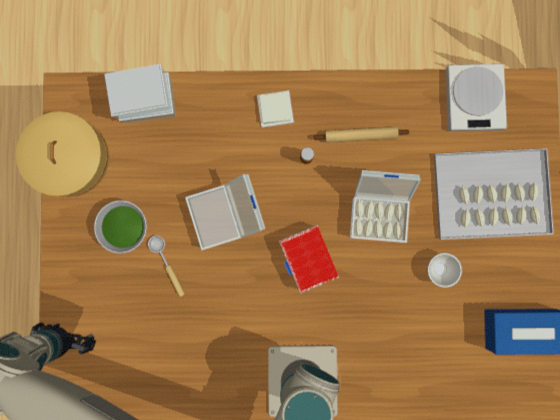

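```bash
python3 - <<'E'
import cv2
a=cv2.imread("pics/top0.png")[150:260,330:440]
cv2.imwrite("pics/topc.png",cv2.resize(a,None,fx=5,fy=5,interpolation=cv2.INTER_CUBIC))
a=cv2.imread("pics/scene0.png")[140:210,160:270]
cv2.imwrite("pics/scenec.png",cv2.resize(a,None,fx=7,fy=7,interpolation=cv2.INTER_CUBIC))
E
```

```text
(no output)
```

View pics/topc.png

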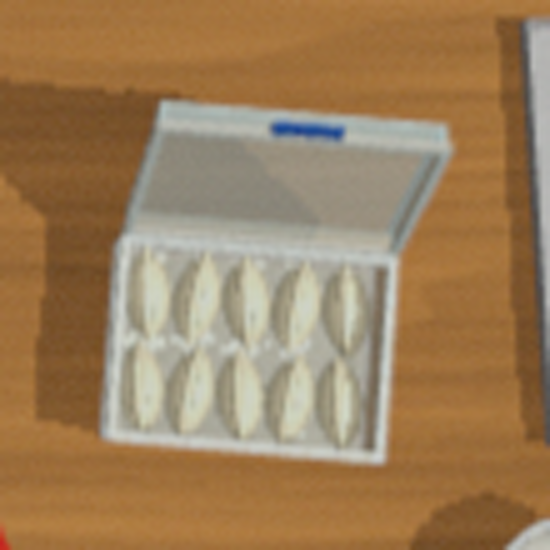

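View pics/scenec.png

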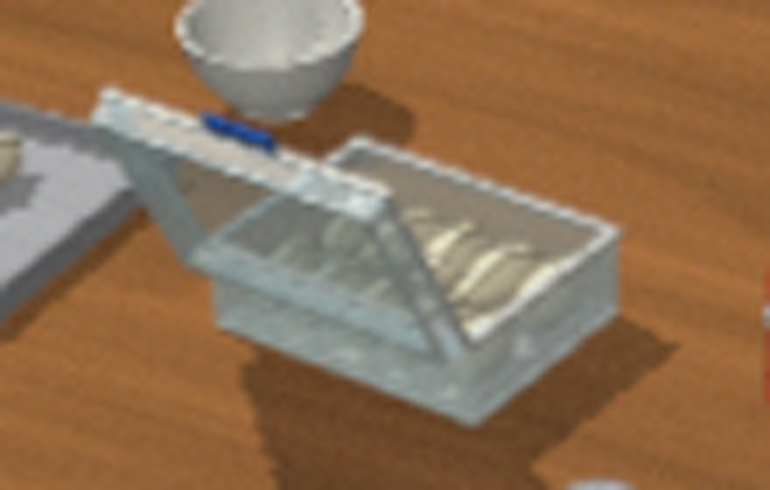

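```bash
cat > h.py <<'E'
from bench import env, eyes
import numpy as np
from scipy.optimize import least_squares
def ray(n,u,v,p=None):
    p=p or eyes.camera_params(n); M=p["cam_to_world"]
    d=np.array([(u-p["cx"])/p["fx"],-(v-p["cy"])/p["fy"],-1.]); return M[:3,3],M[:3,:3]@d
def plane(n,u,v,z):
    o,d=ray(n,u,v); return o+d*(z-o[2])/d[2]
def proj(n,P):
    p=eyes.camera_params(n); M=p["cam_to_world"]; c=M[:3,:3].T@(np.asarray(P)-M[:3,3])
    return np.array([p["cx"]-p["fx"]*c[0]/c[2], p["cy"]+p["fy"]*c[1]/c[2]])
def tri(obs):
    A=np.zeros((3,3));b=np.zeros(3)
    for n,u,v in obs:
        o,d=ray(n,u,v); d/=np.linalg.norm(d); Q=np.eye(3)-np.outer(d,d);A+=Q;b+=Q@o
    return np.linalg.solve(A,b)
T=lambda u,v:("top",330+(u+.5)/5-.5,150+(v+.5)/5-.5)
S=lambda u,v:("scene",160+(u+.5)/7-.5,140+(v+.5)/7-.5)
E
python3 - <<'E'
from h import *
np.set_printoptions(precision=4,suppress=True)
c=[plane(*T(u,v),.05) for u,v in [(104,438),(383,462),(400,255),(118,238)]]
c=np.array(c);print(c)
print([np.linalg.norm(c[i]-c[(i+1)%4]) for i in range(4)], c.mean(0))
ex=(c[2]+c[3]-c[0]-c[1]);print("yaw",np.arctan2(ex[1],ex[0]), "from y", np.arctan2(*( (c[0]-c[1])*[-1,1,1])[:2]))
print("tab",tri([T(308,130),S(238,131)]))
print("lidL(+y)",tri([T(163,102),S(380,195)]),"lidR",tri([T(450,127),S(105,95)]))
# fit
def res(q):
    x,y,a,l=q; ex=np.array([np.cos(a),np.sin(a),0]);ey=np.array([-ex[1],ex[0],0]);ez=np.array([0,0,1.])
    o=np.array([x,y,0]);B=lambda X,Y,Z:o+X*ex+Y*ey+Z*ez
    d=-np.cos(l)*ex+np.sin(l)*ez; n=np.sin(l)*ex+np.cos(l)*ez
    L=lambda r,Y,h:B(.06,Y,.05)+r*d+h*n
    r=[]
    for t,P in [(T(104,438),B(-.06,.08,.05)),(T(383,462),B(-.06,-.08,.05)),(T(400,255),B(.06,-.08,.05)),
      (S(618,230),B(-.06,.08,.05)),(S(355,138),B(-.06,-.08,.05)),(S(472,424),B(.06,.08,0)),
      (T(163,102),L(.12,.08,.018)),(T(450,127),L(.12,-.08,.018)),(S(105,90),L(.12,-.08,.018)),(S(372,218),L(.12,.08,.018))]:
        r+=list(proj(t[0],P)-t[1:])
    return np.array(r)
s=least_squares(res,[.5,-.1,-.1,2.0],loss="soft_l1");print(s.x);print(s.fun.reshape(-1,2) if len(s.fun)==20 else 0)
E
```

```text
[[ 0.4271 -0.1455  0.05  ]
 [ 0.412  -0.3102  0.05  ]
 [ 0.5345 -0.3226  0.05  ]
 [ 0.5457 -0.1554  0.05  ]]
[np.float64(0.16538702868901006), np.float64(0.12321415542048324), np.float64(0.16759940440656604), np.float64(0.11903496828107922)] [ 0.4798 -0.2334  0.05  ]
yaw -0.09254850453234897 from y -0.09179404319960467
tab [ 0.5966 -0.2444  0.1621]
lidL(+y) [ 0.6117 -0.1627  0.1605] lidR [ 0.5964 -0.3206  0.1607]
[ 0.4806 -0.2336 -0.0942  1.9883]
[[ 0.9744 -0.4327]
 [-0.8555 -0.4609]
 [-1.2277  0.5925]
 [-0.613  -0.6114]
 [ 0.3377 -0.3865]
 [-0.1872  0.1374]
 [-0.5187  0.6336]
 [-0.4823  0.6365]
 [-2.3786  2.57  ]
 [-0.8884 -1.2884]]
```

apply_moves --increments "-50 0 0 0 0; -50 -704 -659 -12.7 0; -50 -704 -659 -12.7 0; -50 -704 -659 -12.7 0; -50 -704 -659 -12.7 0; -50 -704 -659 -12.7 0; -50 -704 -659 -12.7 0; -50 -704 -659 -12.7 0; -50 -704 -659 -12.7 0; -50 -704 -659 -12.7 0" --force 30

```text
clock: 1.1
tool_pos: [0.4104, 0.1981, 0.2806]
tool_rot: [[-0.001, -0.996, 0.092], [-0.002, 0.092, 0.996], [-1.0, 0.001, -0.002]]
ft_force: [1.1, 0.5, 0.8]
finger_gap: -0.0001
```

```bash
cat >> h.py <<'E'
BC=np.array([.480,-.2335]);A=-.093
EX=np.array([np.cos(A),np.sin(A),0]);EY=np.array([-EX[1],EX[0],0])
def inc(X,Y,Z):
    "shift in current tool axes (mm) to box-frame X,Y and height Z; turn deg"
    s=env.sense();R=s["tool_rot"];P=np.array([*BC,0])+X*EX+Y*EY+[0,0,Z]
    z=R[:,2];t=np.arctan2(EY[1],EY[0])-np.arctan2(z[1],z[0])
    return np.round(1000*R.T@(P-s["tool_pos"]),1),round(-np.degrees(t),1)
def where():
    s=env.sense();d=s["tool_pos"]-[*BC,0];print(round(s["clock"],2),"box XYZ mm",np.round(1000*np.array([d@EX,d@EY,d[2]]),1),"F",np.round(s["ft_force"],2),"gap",round(s["finger_gap"],4))
E
python3 -c "
from h import *
where();print(inc(.18,0,.26))"
```

```text
1.1 box XYZ mm [-109.3  423.2  280.6] F [1.12 0.51 0.81] gap -0.0001
(array([  21.2, -288.9, -423.5]), np.float64(0.1))
```

apply_moves --increments "0 -289 -423 0 0; 0 -289 -423 0 0; 0 -289 -423 0 0; 0 -289 -423 0 0; 0 -289 -423 0 0; 0 -289 -423 0 0; 0 -289 -423 0 0; 0 -289 -423 0 0; 0 -289 -423 0 0; 0 -289 -423 0 0"

```text
clock: 2.1
tool_pos: [0.6529, -0.2392, 0.2803]
tool_rot: [[-0.002, -0.996, 0.092], [-0.001, 0.092, 0.996], [-1.0, 0.002, -0.001]]
ft_force: [0.6, 0.6, 0.6]
finger_gap: -0.0002
```

apply_moves --increments "0 0 0 0 0"

```text
clock: 2.2
tool_pos: [0.6547, -0.2447, 0.2776]
tool_rot: [[-0.003, -0.995, 0.097], [-0.002, 0.097, 0.995], [-1.0, 0.002, -0.003]]
ft_force: [-0.6, 0.3, 0.4]
finger_gap: 0.0004
```

```bash
python3 -c "
from h import *
import cv2
where();print(inc(.175,0,.14))
cv2.imwrite('pics/s1.png',cv2.resize(eyes.grab_frame('scene')[80:230,130:330],None,fx=4,fy=4,interpolation=cv2.INTER_CUBIC))
cv2.imwrite('pics/w1.png',eyes.grab_frame('wrist'))
where()"
```

```text
2.2 box XYZ mm [175.    5.1 277.6] F [-0.6   0.31  0.37] gap 0.0004
(array([137.6,  -0.3,  -4.7]), np.float64(-0.2))
2.3 box XYZ mm [172.5   9.3 278.5] F [ 0.45  0.08 -0.91] gap 0.0
```

View pics/s1.png

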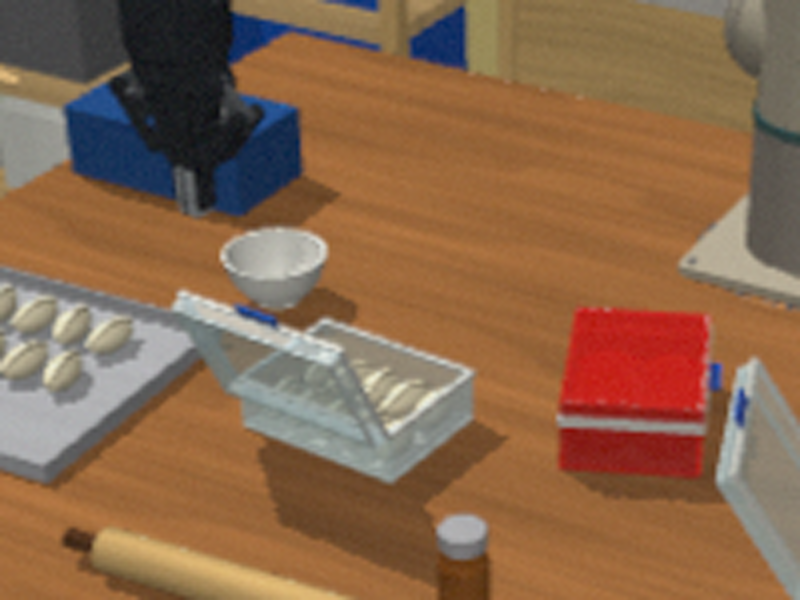

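View pics/w1.png

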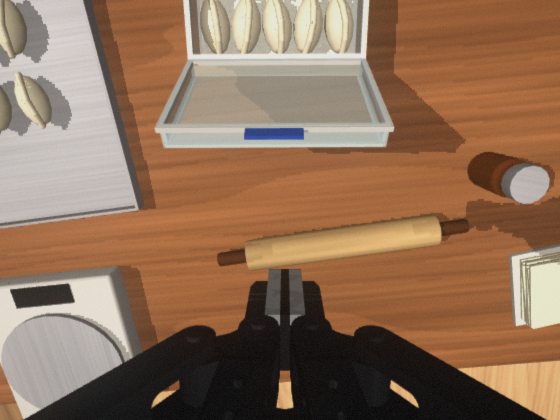

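```bash
python3 -c "
from h import *
where();print(inc(.175,0,.14))
o=np.array([*BC,0.])
for l in (1.9,1.95,2.0,2.05):
  for h in (0.,.018):
    for Y in (.08,-.08):
      X=.06-.12*np.cos(l)+h*np.sin(l);Z=.05+.12*np.sin(l)+h*np.cos(l)
      print(l,h,Y,round(X,3),round(Z,3),proj('wrist',o+X*EX+Y*EY+[0,0,Z]).round(1))
print(proj('wrist',o+.06*EX+.08*EY+[0,0,.05]),proj('wrist',o+.06*EX-.08*EY+[0,0,.05]))
"
```

```text
2.3 box XYZ mm [172.5   9.3 278.5] F [ 0.45  0.08 -0.91] gap 0.0
(array([138.5,  -3.2,  -9.3]), np.float64(-0.1))
1.9 0.0 0.08 0.099 0.164 [391.8 103.4]
1.9 0.0 -0.08 0.099 0.164 [150.2 103.5]
1.9 0.018 0.08 0.116 0.158 [387.3 129. ]
1.9 0.018 -0.08 0.116 0.158 [155.8 129.1]
1.95 0.0 0.08 0.104 0.161 [390.2 112. ]
1.95 0.0 -0.08 0.104 0.161 [152.2 112.2]
1.95 0.018 0.08 0.121 0.155 [385.6 136.4]
1.95 0.018 -0.08 0.121 0.155 [157.9 136.5]
2.0 0.0 0.08 0.11 0.159 [388.6 120.3]
2.0 0.0 -0.08 0.11 0.159 [154.2 120.5]
2.0 0.018 0.08 0.126 0.152 [383.9 143.3]
2.0 0.018 -0.08 0.126 0.152 [160.1 143.4]
2.05 0.0 0.08 0.115 0.156 [386.9 128.1]
2.05 0.0 -0.08 0.115 0.156 [156.3 128.2]
2.05 0.018 0.08 0.131 0.148 [382.1 149.6]
2.05 0.018 -0.08 0.131 0.148 [162.3 149.8]
[361.46204342  57.53984556] [187.79574675  57.63749332]
```

```bash
python3 -c "
import numpy as np
for l in (2.0,1.85,1.7,1.57):
  print(l,'edge',np.round([71-120*np.cos(l)+18*np.sin(l),50+120*np.sin(l)+18*np.cos(l)]))
for l in np.arange(1.57,-.1,-.12):
  print(round(l,2),'r105',np.round([71-105*np.cos(l)+18*np.sin(l),50+105*np.sin(l)+18*np.cos(l)]))
"
```

```text
2.0 edge [137. 152.]
1.85 edge [121. 160.]
1.7 edge [104. 167.]
1.57 edge [ 89. 170.]
1.57 r105 [ 89. 155.]
1.45 r105 [ 76. 156.]
1.33 r105 [ 63. 156.]
1.21 r105 [ 51. 155.]
1.09 r105 [ 38. 151.]
0.97 r105 [ 26. 147.]
0.85 r105 [ 15. 141.]
0.73 r105 [  5. 133.]
0.61 r105 [ -5. 125.]
0.49 r105 [-13. 115.]
0.37 r105 [-20. 105.]
0.25 r105 [-26.  93.]
0.13 r105 [-31.  81.]
0.01 r105 [-34.  69.]
```

apply_moves --increments "50 -2 -9 0 0; 100 -2 -9 0 0; 146 -2 -9 0 0; 146 -2 -9 0 0; 146 -2 -9 0 0"

```text
clock: 2.8
tool_pos: [0.652, -0.2477, 0.1325]
tool_rot: [[-0.007, -0.996, 0.093], [0.002, 0.093, 0.996], [-1.0, 0.007, 0.001]]
ft_force: [0.2, -0.2, 1.0]
finger_gap: 0.0
```

```bash
python3 -c "
from h import *
where();print(inc(.14,0,.133))
"
```

```text
2.8 box XYZ mm [172.6   1.8 132.5] F [ 0.17 -0.19  1.05] gap 0.0
(array([-0.3, 32.6, -1.8]), np.float64(0.0))
```

apply_moves --increments "0 15 -2 0 0; 0 30 -2 0 0; 0 40 -2 0 0; -3 48 -2 0 0; -6 56 -2 0 0; -10 64 -2 0 0; -14 72 -2 0 0; -18 80 -2 0 0; -20 86 -2 0 0; -20 86 -2 0 0"

```text
clock: 3.8
tool_pos: [0.5655, -0.2416, 0.1533]
tool_rot: [[-0.007, -0.996, 0.093], [0.002, 0.093, 0.996], [-1.0, 0.007, 0.001]]
ft_force: [-0.1, 0.6, -0.1]
finger_gap: 0.0001
```

```bash
python3 -c "
from h import *
import cv2
where()
a=cv2.resize(eyes.grab_frame('scene')[100:230,140:290],None,fx=4,fy=4,interpolation=cv2.INTER_CUBIC)
cv2.imwrite('pics/s2.png',a)
where()"
```

```text
3.8 box XYZ mm [ 8.590e+01 -1.000e-01  1.533e+02] F [-0.09  0.62 -0.08] gap 0.0001
3.85 box XYZ mm [ 86.3  -0.2 153.1] F [-0.02 -0.05  0.49] gap -0.0
```

View pics/s2.png

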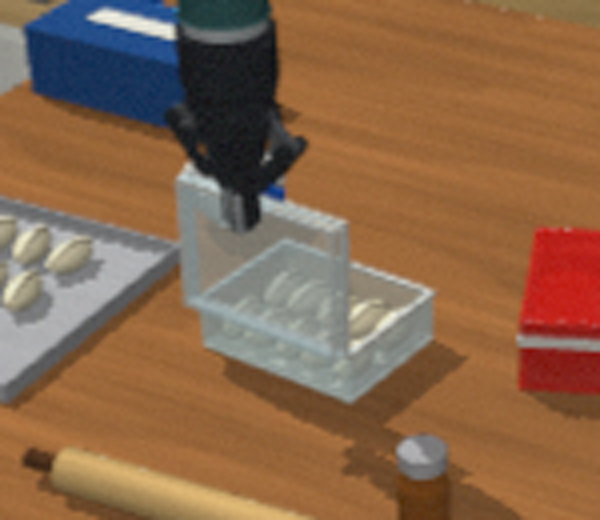

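apply_moves --increments "-3 10 0 0 0; -3 23 0 0 0; -2 35 0 0 0; 2 48 0 0 0; 6 60 0 0 0; 12 71 0 0 0; 20 81 0 0 0; 28 91 0 0 0; 38 99 0 0 0; 38 99 0 0 0"

```text
clock: 4.85
tool_pos: [0.4644, -0.2312, 0.1137]
tool_rot: [[-0.011, -0.996, 0.094], [0.004, 0.094, 0.996], [-1.0, 0.011, 0.003]]
ft_force: [-1.0, 0.3, 0.3]
finger_gap: 0.0001
```

```bash
python3 -c "
from h import *
import cv2
where()
a=cv2.resize(eyes.grab_frame('scene')[100:230,140:290],None,fx=4,fy=4,interpolation=cv2.INTER_CUBIC)
cv2.imwrite('pics/s3.png',a)
where()"
```

```text
4.85 box XYZ mm [-15.7   0.9 113.7] F [-1.02  0.3   0.26] gap 0.0001
4.9 box XYZ mm [-14.4   0.4 114.5] F [1.36 0.11 0.7 ] gap -0.0004
```

View pics/s3.png

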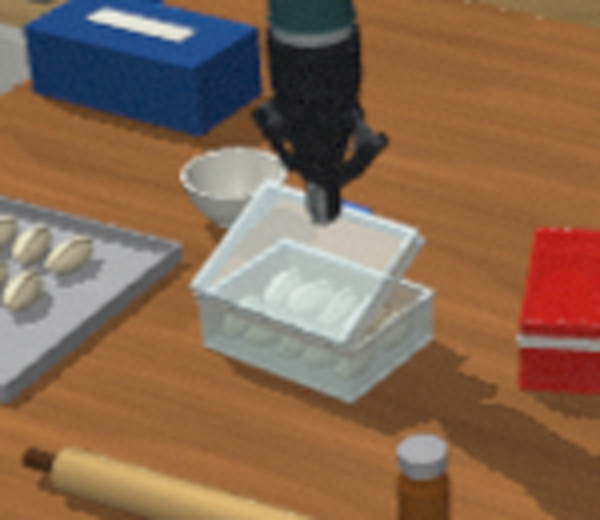

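apply_moves --increments "9 5 0 0 0; 21 11 0 0 0; 33 16 0 0 0; 41 20 0 0 0; 44 20 0 0 0; 44 20 0 0 0; 44 20 0 0 0"

```text
clock: 5.6
tool_pos: [0.4459, -0.23, 0.071]
tool_rot: [[-0.009, -0.996, 0.093], [0.003, 0.093, 0.996], [-1.0, 0.009, 0.002]]
ft_force: [-0.5, 0.9, -0.7]
finger_gap: -0.0001
```

```bash
python3 -c "
from h import *
where()"
```

```text
5.6 box XYZ mm [-34.3   0.3  71. ] F [-0.49  0.93 -0.66] gap -0.0001
```

Now press down in 1–2 mm steps, watching the force.

apply_moves --increments "1.5 0 0 0 0; 2.5 0 0 0 0; 3 0 0 0 0; 3 0 0 0 0"

```text
clock: 6.0
tool_pos: [0.4461, -0.2301, 0.0681]
tool_rot: [[-0.008, -0.996, 0.093], [0.003, 0.093, 0.996], [-1.0, 0.008, 0.002]]
ft_force: [0.1, -0.3, -0.3]
finger_gap: 0.0003
```

apply_moves --increments "1 0 0 0 0; 1 0 0 0 0"

```text
clock: 6.2
tool_pos: [0.4461, -0.2301, 0.0679]
tool_rot: [[-0.008, -0.996, 0.093], [0.003, 0.093, 0.996], [-1.0, 0.008, 0.002]]
ft_force: [-2.1, 1.7, 5.9]
finger_gap: -0.0002
```

apply_moves --increments "1 0 0 0 0; 1 0 0 0 0"

```text
clock: 6.4
tool_pos: [0.4461, -0.2302, 0.0679]
tool_rot: [[-0.008, -0.996, 0.093], [0.002, 0.093, 0.996], [-1.0, 0.008, 0.002]]
ft_force: [-2.5, 1.8, 7.9]
finger_gap: -0.0003
```

apply_moves --increments "-5 0 0 0 0; -40 0 0 0 0; -90 0 0 0 0; -140 0 0 0 0; -190 0 0 0 0; -190 0 0 0 0; -190 0 0 0 0"

```text
clock: 7.1
tool_pos: [0.4487, -0.2313, 0.2598]
tool_rot: [[-0.005, -0.996, 0.093], [-0.0, 0.093, 0.996], [-1.0, 0.005, -0.0]]
ft_force: [0.2, -0.4, -0.1]
finger_gap: 0.0001
```

apply_moves --increments "0 0 50 0 0; 0 0 100 0 0; 0 0 150 0 0; 0 0 200 0 0; 0 0 200 0 0; 0 0 200 0 0"

```text
clock: 7.7
tool_pos: [0.466, -0.0308, 0.2577]
tool_rot: [[-0.008, -0.996, 0.09], [0.0, 0.09, 0.996], [-1.0, 0.008, -0.001]]
ft_force: [-0.3, -0.2, -0.0]
finger_gap: 0.0003
```

```bash
python3 -c "
from h import *
import cv2
where()
f=eyes.grab_frame('scene')
cv2.imwrite('pics/s4.png',cv2.resize(f[130:240,150:300],None,fx=5,fy=5,interpolation=cv2.INTER_CUBIC))
f=eyes.grab_frame('top');cv2.imwrite('pics/t4.png',f)
cv2.imwrite('pics/t4c.png',cv2.resize(f[150:260,330:440],None,fx=5,fy=5,interpolation=cv2.INTER_CUBIC))
where()"
```

```text
7.7 box XYZ mm [-32.7 200.5 257.7] F [-0.29 -0.25 -0.04] gap 0.0003
7.8 box XYZ mm [-32.  198.7 258.4] F [0.39 0.95 1.06] gap -0.0001
```

View pics/s4.png

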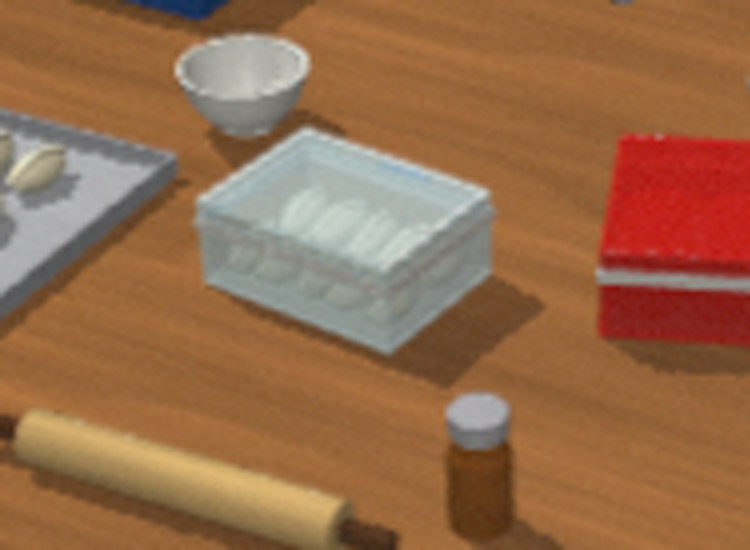

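View pics/t4.png

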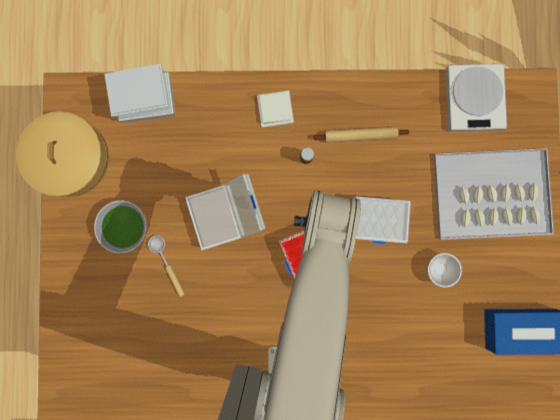

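View pics/t4c.png

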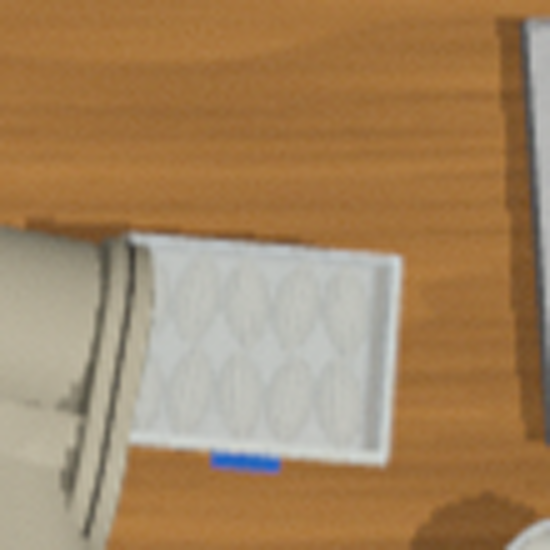

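```bash
python3 -c "
from h import *
o=np.array([*BC,0.])
for n,s in (('scene',(5,150,130)),('top',(5,330,150))):
  for X in (-.06,.06):
    for Y in (.08,-.08):
      for Z in (.05,.068):
        p=proj(n,o+X*EX+Y*EY+[0,0,Z]); print(n,X,Y,Z,((p-s[1:]+.5)*5).round())
"
```

```text
scene -0.06 0.08 0.05 [489. 211.]
scene -0.06 0.08 0.068 [489. 189.]
scene -0.06 -0.08 0.05 [306. 147.]
scene -0.06 -0.08 0.068 [305. 125.]
scene 0.06 0.08 0.05 [384. 291.]
scene 0.06 0.08 0.068 [383. 268.]
scene 0.06 -0.08 0.05 [196. 220.]
scene 0.06 -0.08 0.068 [193. 197.]
top -0.06 0.08 0.05 [109. 438.]
top -0.06 0.08 0.068 [113. 438.]
top -0.06 -0.08 0.05 [379. 461.]
top -0.06 -0.08 0.068 [386. 462.]
top 0.06 0.08 0.05 [125. 236.]
top 0.06 0.08 0.068 [130. 234.]
top 0.06 -0.08 0.05 [394. 259.]
top 0.06 -0.08 0.068 [402. 257.]
```

The lid's corners sit at (490,190), (308,130), (380,270) and (197,197). That matches a shut lid at 68 mm to within about 5 px in a 5x crop, so I'm handing in.

```bash
python3 -c "
from bench import env
print(env.finish_job())"
```

```text
the job is handed in; nothing more can be done
None
```

The dumpling box is shut. I swept its lid up and over from behind with the closed fingertips, then pressed it down with about 8 N until it stopped. After that I raised the arm clear, touching nothing, and handed the job in at about 7.8 s.

- **Lid:** The fingertips stopped at 67.9 mm while pressing, against 68 mm for a shut lid. The last side picture agreed: all four lid corners were within about 1 mm of where a shut lid should be.
- **Box position:** The box stayed in its place to within what the pictures show (1–2 mm). In the last top picture the arm hid its left end, so I checked that end in the side picture.
- **Everything else:** The empty box is still open, and the shaker, bowls, spoon and rolling pin look unmoved. The arm partly hid the red box in the top picture, but nothing went near it below about 0.25 m.

No check failed. The only disagreement was in the lid's starting angle, which came out between 1.95 and 2.02 rad depending on the measurement and did not matter for the push.

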